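# Drive the stuck hinge pin out with the drift punch

## Robot

A 7-joint arm with a two-finger parallel gripper is mounted at the origin on a cart in front of the work surface, level with it; the furniture and walls round the work are solid. World frame = base frame: x ahead of the robot, y to its left, z up, the work surface at z = 0. Lengths are in m, angles in rad, forces in N, time in s.
With the tool pointing down it reaches from about 0.35 to 0.9 m from the base axis. Payload 7.2 kg.
Tool frame: the origin (TCP) lies at the very end of the fingers, on their centre line; the grasp point (between the pads) lies 19 mm behind it; z points along the fingers, y is the line along which they close (so a half turn about z gives the same grasp; the last joint's range is limited). The gripper opens to 85 mm and grips with 20 to 120 N. Pads are 22 mm wide; open, the fingers measure 114 mm over their backs; the gripper's body (76 mm by 85 mm) begins 54 mm behind the grasp point. The pads swing forward as they close: fully open they stand 13 mm farther back than shut.
Start: joints at [1.074, 0.411, -0.013, 1.596, 0.006, 1.134, -0.082], TCP at [0.26, -0.568, 0.231] pointing down, gripper open.
Joint ranges: [-2.95, 2.95], [-0.29, 1.99], [-1.47, 1.44], [0.14, 2.54], [-1.03, 4.17], [0.13, 1.85], [-2.86, 2.86]. Speed limits (rad/s): [2.39, 2.39, 3.01, 3.01, 3.14, 3.14, 3.14].

## Interface

Orientations are given as a 3x3 rotation matrix whose columns are the frame's x, y, z axes.
In Python, from cell import sense, get_image, camera_info, sign_off gives the robot as it stands.
- The arm moves only by the tool step_arm, never from a script. Its argument "rows" is one flat list of numbers, 5 for each row, row after row: the shift along the tool's x, y, z in cm, then the turn about the tool's z in degrees, then the opening, from 0 (shut) to 1 (fully open). A call has exactly 8 rows; each row is the pose to reach, as a shift and turn from the pose commanded when the call began, along the tool's axes at that moment; what a row does not reach only later rows make up. A row lasts 1/10 s, in which the tool goes at most 50 mm and 8.59 degrees, less where a joint would pass 70% of its speed; a pose out of reach is approached as far as the arm can. A call with a gripper value outside its range is refused whole. The fingers move at their own pace and stop on an object; the grip force is fixed at half the most. Time passes only in rows, so rows that repeat a pose let the fingers close, or fill a call up. It gives the time, the measured TCP pose, the force, the opening and the grip force at its end, in the units of the state.
- sense(): the state, without advancing time (a new reading comes with each control period).
- get_image(name): name is "scene" or "top" or "wrist"; returns (picture, depth): 384x512x3 uint8, blue, green, red; 384x512 float32, m along the optical axis (not along the pixel's ray), 0 where there is no reading.
- camera_info(name): a dict with "intrinsics" (3x3 intrinsics, pixels), "dist_coeffs" ([k1, k2, p1, p2, k3] as OpenCV has them; the pictures are not rectified), "eye" and "attitude" of the camera in the world; the wrist camera has in their place "tool_from_camera" (4x4, takes a point from camera to tool coordinates, whose origin is the TCP and whose axes are the flange's). Camera axes: x right, y up, looking along -z (the intrinsics and any distortion apply to the point x, -y, -z); pixel columns grow to the right and rows downward; lengths in m; the calibration is good to about 2 mm. A picture is of the moment at which its call begins: read the wrist's pose just before it. camera_info takes no time and is no camera call.
- sign_off(): hands the job in; it is judged then, once.
The state is a dict: "time_s": time; "q": joint angles; "joint_vel": joint speeds; "effort": joint torques, N m; "tcp_pos": TCP position; "tool_rot": TCP orientation; "ft_force": force on the tool from outside, world axes, zero at the start; "wrist_torque": the same for the moment, N m; "gripper_width": finger opening in m; "gripper_force": force on a finger pad.
Only numpy, scipy, OpenCV 4.12 (cv2) and the standard library are available. Lean on these libraries where they do the work, as an engineer would, in place of code of your own. Each camera call takes 0.05 s, during which the arm holds its last target. There are 200 camera calls.

## Task

The brass hinge pin is stuck in the green hinge block with its head underneath, so it can only be driven out downwards. Take the slim drift punch (orange handle) from the wooden stand, push on the pin's plain end from above until the pin is fully out of the green strap, its upper end below the strap's underside, then stand the drift punch upright back in its empty hole in the stand, let go of it and move the hand away. Leave the thick bush driver (blue handle) in its hole.

Things in the scene. Friction and masses are not known exactly. Their poses are not given: they have to be found in the camera images.
- hinge_block: Fixed block, 74 x 164 mm, long side along its y; origin under its centre, z up. A green strap 30 mm thick (underside 58, top 88 mm above the bench) lies on two dark legs. The stuck brass pin sits in the bore at y = +32 mm, over a black rubber catch tube. At y = -32 mm a second pin has its domed steel head (30 mm wide, 9 mm high) on top: it cannot go down, leave it.
- pin_end (a point): Centre of the plain upper end of the stuck brass pin (22 mm diameter), moving with it; it lies in a 24 mm round bore, at the start 3 to 8 mm below the strap's top face, i.e. 80 to 85 mm above the bench.
- stuck_pin (a joint): Downward travel of the stuck pin, m. At 0 its upper end is 85 mm above the bench; starts at 0 to 0.005; level with the strap's underside at 0.027; hard stop at 0.038. Tight fit: needs about 8 N of push all the way and stays where it is left. Driven out means more than 0.029 (upper end 2 mm or more below the strap's underside).
- drift_punch: Loose slim drift punch, 0.2 kg, starts upright in one of the stand's holes. Origin at the centre of its lower end face, z up the tool. Steel shank 12 mm diameter from 0 to 55 mm, round orange guard 46 mm diameter to 61, orange handle 20 mm diameter to 117, steel cap to 120. The guard rests on the stand, tip 11 mm above the bench. Grip the handle just above the guard, which takes the push.
- bush_driver: Bystander: thick bush driver with blue handle, loose, of the same shape and size as the drift punch except that its shank is 30 mm thick, too thick for the bore; stands upright in the stand's other hole, its top 131 mm above the bench (carry the punch's tip higher than that past it).
- punch_stand: Fixed wooden tool stand, 80 x 184 x 66 mm, origin at the centre of its underside, long side along its y. Two vertical round holes of 36 mm diameter, 61 mm deep.
- hole_a (a point): Centre of the mouth of the stand's hole at y = +48 mm (66 mm above the bench); holds either tool.
- hole_b (a point): Centre of the mouth of the stand's hole at y = -48 mm (66 mm above the bench); holds the other tool.
There are look-alikes about, which are no part of the job. Leave any white look-alike of the drift_punch alone. What is shaped like the hinge_block but purple is not meant.

How it is judged:
On the way:
1. the pin is driven clear of the strap with the drift punch: travel over 29 mm while the punch's tip is within 15 mm of the pin's upper end (value of joint stuck_pin above 0.029 m and distance between drift_punch and pin_end below 0.015 m), for 0.05 s.
At the end, for the whole second after the job is handed in: The pin's travel is over 29 mm (its upper end 2 mm or more below the strap's underside); the drift punch stands at rest in the stand's hole, tip within 20 mm of the hole's axis, at most 5 mm above fully seated and within 10 degrees of upright (value of joint stuck_pin above 0.029 m and (horizontal distance between drift_punch and hole_a below 0.02 m or horizontal distance between drift_punch and hole_b below 0.02 m) and z of drift_punch in the frame of punch_stand below 0.016 m and angle between drift_punch's own z axis and vertical below 0.17 rad and linear speed of drift_punch below 0.02 m/s); the robot touches nothing.
It fails at once if the bush driver is taken out or shoved: moved more than 30 mm (distance of bush_driver from where it was at the start of the episode above 0.03 m).
It also fails if it takes over 51 s, if anything falls off the work surface, if the arm or the gripper's body presses on something with over 40 N, if the wrist force passes 120 N, or if a joint passes its speed limit or range.

## Working session

There is one attempt and no reset: what is moved stays moved. The work goes in short steps, Python scripts to look and compute and a tool call to move; the robot and the scene stay as the last step left them, time stands still between calls to the robot, and variables do not carry over. Pictures are saved under pics/ and viewed, at most 10 in all, crops included, and the job is handed in when it is done.

Besides the shell and the picture viewer there is one more tool, called after "Emit:" by a JSON object that holds its "fn" and its "kwargs", one argument or row to a line. step_arm: Moves the arm, as the interface text tells. Its arguments: {"type":"object","properties":{"rows":{"type":"array"}},"required":["rows"]}

```bash
mkdir -p pics; cat > h.py <<'E'
import numpy as np, cv2, pickle
from cell import sense,get_image,camera_info
def grab(name,tag):
    s=sense(); im,d=get_image(name); ci=camera_info(name)
    if name=="wrist":
        T=np.eye(4);T[:3,:3]=s["tool_rot"];T[:3,3]=s["tcp_pos"];T=T@np.array(ci["tool_from_camera"])
    else:
        T=np.eye(4);T[:3,:3]=np.array(ci["attitude"]);T[:3,3]=ci["eye"]
    cv2.imwrite(f"pics/{tag}.png",im)
    pickle.dump((im,d,np.array(ci["intrinsics"]),np.array(ci["dist_coeffs"]),T),open(f"{tag}.pkl","wb"))
def load(tag): return pickle.load(open(f"{tag}.pkl","rb"))
def ray(tag,u,v):
    im,d,K,D,T=load(tag)
    x,y=cv2.undistortPoints(np.array([[[u,v]]],float),K,D)[0,0]
    return T[:3,3],T[:3,:3]@np.array([x,-y,-1.]),d[int(round(v)),int(round(u))]
def atz(tag,u,v,z):
    o,r,_=ray(tag,u,v); return o+r*(z-o[2])/r[2]
def atd(tag,u,v):
    o,r,d=ray(tag,u,v); return o+r*d
E
python3 - <<'E'
from h import *
grab("scene","s0");grab("top","t0")
np.set_printoptions(precision=4,suppress=True)
s=sense();print(s["time_s"],s["tool_rot"],s["ft_force"],s["gripper_width"])
for n in("scene","top"):
    c=camera_info(n);print(n,c["eye"],c["attitude"])
a=cv2.imread("pics/t0.png");cv2.imwrite("pics/t0b.png",cv2.resize(a,(800,600)))
a=cv2.imread("pics/s0.png");cv2.imwrite("pics/s0b.png",cv2.resize(a,(800,600)))
E
```

```text
0.1 [[ 0.9095  0.4158 -0.0007]
 [ 0.4158 -0.9095  0.0013]
 [-0.0001 -0.0015 -1.    ]] [0.055  0.4421 0.4785] 0.08552023611489484
scene [0.0747 0.6382 1.0051] [[-0.8373  0.4254 -0.3436]
 [-0.5467 -0.6632  0.5112]
 [-0.0104  0.6158  0.7878]]
top [0.2755 0.009  1.1069] [[ 0.0189  0.9861 -0.1652]
 [-0.9998  0.0204  0.0069]
 [ 0.0102  0.1651  0.9862]]
```

View pics/t0b.png

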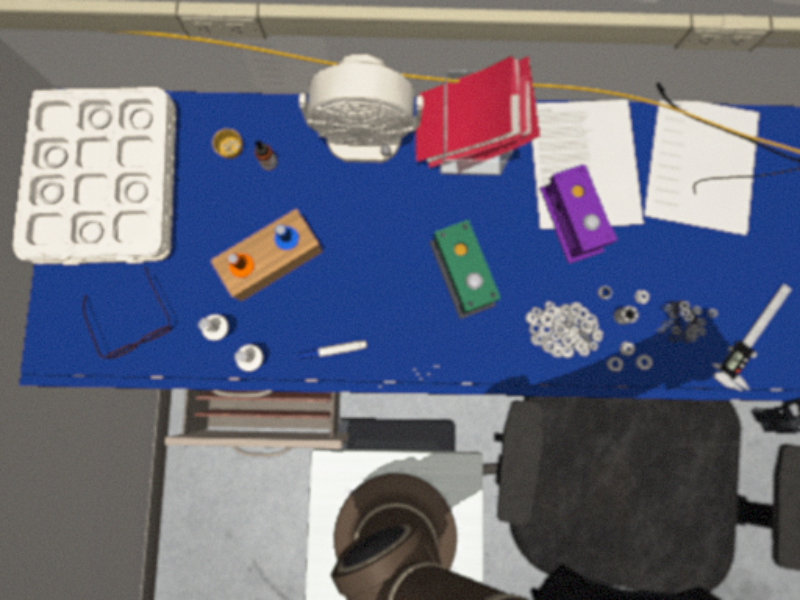

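View pics/s0b.png

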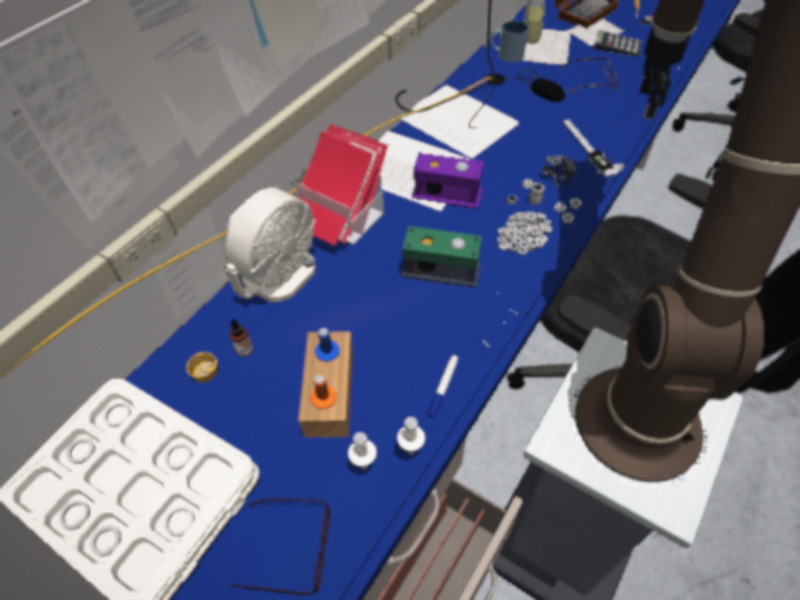

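The top view (800x600) shows:
- Stand with the orange punch at (240,262) and the blue driver at (286,235).
- Green hinge block at (465,265), with the brass pin at (460,250) and the steel dome at (475,281).
- Look-alikes: white punches at (214,326) and (250,357), and a purple block at (580,212).

The orange-handled tool and the green block fit the description. I'll confirm both in one enlarged crop.

```bash
python3 - <<'E'
from h import *
np.set_printoptions(precision=4,suppress=True)
a=load("t0")[0]
c1=cv2.resize(a[125:200,125:215],None,fx=4.4,fy=4.4,interpolation=cv2.INTER_CUBIC)
c2=cv2.resize(a[130:205,260:350],None,fx=4.4,fy=4.4,interpolation=cv2.INTER_CUBIC)
cv2.imwrite("pics/t0c.png",np.hstack([c1,c2]))
k=.64
print("punch guard",atz("t0",240*k,267*k,.072),"cap?",atd("t0",235*k,260*k))
print("blue",atz("t0",287*k,239*k,.072)); print("pin",atz("t0",460*k,250*k,.083),atd("t0",460*k,250*k)); print("dome",atz("t0",475*k,281*k,.095),atd("t0",475*k,281*k))
E
```

```text
punch guard [0.4795 0.2936 0.072 ] cap? [0.4794 0.2859 0.1341]
blue [0.5341 0.2104 0.072 ]
pin [ 0.5174 -0.1085  0.083 ] [ 0.5171 -0.1084  0.0843]
dome [ 0.4582 -0.1341  0.095 ] [ 0.4577 -0.1337  0.0982]
```

View pics/t0c.png

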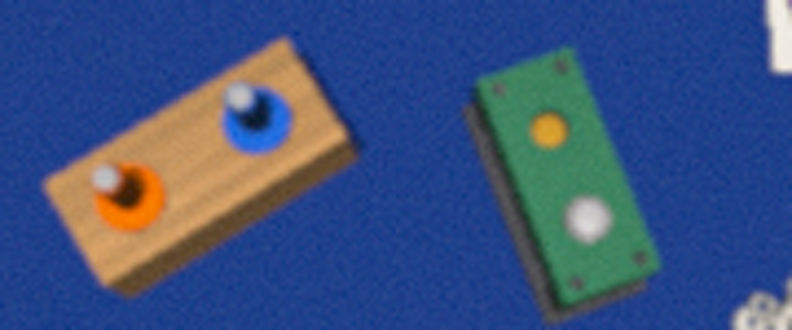

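Confirmed: the orange punch sits at about (0.480, 0.292) with its guard on the stand, and the brass pin in the green block is at about (0.517, -0.108). The spacings come out at 99 and 64 mm, against 96 and 64 given. Moving toward the stand now.

Emit:
{"fn": "step_arm", "kwargs": {
  "rows": [3.9,-3.2,-0.4,-7.5,1,7.8,-6.4,-0.8,-15,1,11.7,-9.6,-1.2,-22.5,1,15.6,-12.8,-1.6,-30,1,19.5,-16,-2,-37.5,1,23.4,-19.2,-2.4,-45,1,27.3,-22.4,-2.8,-52.5,1,31.2,-25.6,-3,-60,1]
}}

```text
time_s: 0.9
tcp_pos: [0.4355, -0.2082, 0.2614]
tool_rot: [[0.089, 0.996, 0.0], [0.996, -0.089, -0.0], [-0.0, 0.0, -1.0]]
ft_force: [0.7, 0.0, -0.6]
gripper_width: 0.0855
gripper_force: 0.0
```

```bash
cat >> h.py <<'E'
np.set_printoptions(precision=4,suppress=True)
def to(p,yaw=None):
    s=sense();R=np.array(s["tool_rot"]);print("t",s["time_s"],"tcp",s["tcp_pos"],"shift cm",100*R.T@(np.array(p)-s["tcp_pos"]),"yaw",np.degrees(np.arctan2(R[1,0],R[0,0])),"q",np.array(s["q"]),"F",s["ft_force"],"w",s["gripper_width"])
E
python3 -c "
from h import *
to([.48,.292,.23])"
```

```text
t 0.9 tcp [ 0.4355 -0.2082  0.2614] shift cm [50.2222 -0.0437  3.1163] yaw 84.86744514342583 q [ 0.7027  0.1673 -0.4024  1.8683  0.0729  1.1198  0.184 ] F [ 0.6917  0.0125 -0.5522] w 0.0855371181686626
```

Emit:
{"fn": "step_arm", "kwargs": {
  "rows": [4.8,0,0,-4.8,1,9.6,0,0,-9.6,1,14.4,0,0,-14.4,1,19.2,0,0,-19.2,1,24,0,0,-24,1,28.8,0,0,-28.8,1,33.6,0,0,-33.6,1,38.4,0,0,-38.5,1]
}}

```text
time_s: 1.7
tcp_pos: [0.4712, 0.1738, 0.2611]
tool_rot: [[-0.548, 0.836, 0.0], [0.836, 0.548, -0.0], [-0.0, -0.0, -1.0]]
ft_force: [1.5, -1.1, -0.2]
gripper_width: 0.0853
gripper_force: 0.0
```

```bash
python3 -c "
from h import *
to([.48,.292,.24])
print(np.array(camera_info('wrist')['tool_from_camera']))
grab('wrist','w0')
a=cv2.imread('pics/w0.png');cv2.imwrite('pics/w0b.png',cv2.resize(a,(800,600)))"
```

```text
t 1.7 tcp [0.4712 0.1738 0.2611] shift cm [9.408  7.2144 2.1018] yaw 123.23282704425014 q [ 0.1864  0.2573 -0.7552  1.8103  0.1928  1.1491 -0.0518] F [ 1.4839 -1.053  -0.2177] w 0.08534481220939166
[[-0.0006  0.9541  0.2995  0.0768]
 [ 1.      0.0005  0.0007  0.0007]
 [ 0.0005  0.2995 -0.9541 -0.1424]
 [ 0.      0.      0.      1.    ]]
```

View pics/w0b.png

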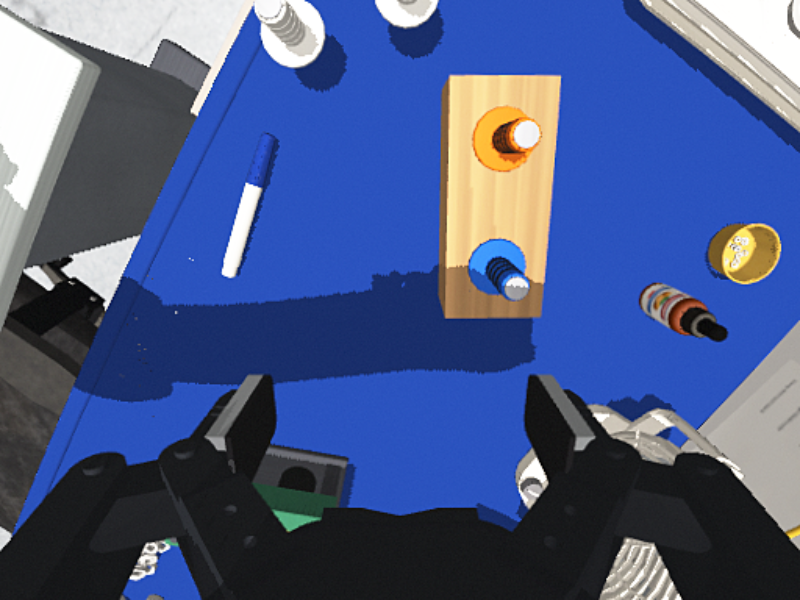

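The wrist view (800x600) shows the orange punch's guard at (502,139) and cap at (524,136), and the blue guard at (497,267). The stand top's corners are (448,75), (561,75), (541,317) and (445,312).

```bash
python3 - <<'E'
from h import *
k=.64
g=atz("w0",502*k,139*k,.072);c=atz("w0",524*k,136*k,.131);b=atz("w0",497*k,267*k,.072)
print(g,c,b,atz("t0",154.5,169.8,.072),atz("t0",149.3,165.5,.131),atd("w0",524*k,136*k))
co=[atz("w0",u*k,v*k,.066) for u,v in((448,75),(561,75),(541,317),(442,317))]
print(np.array(co),np.mean(co,0))
to((g+c)/2*[1,1,0]+[0,0,.16]);
E
```

```text
[0.4829 0.2926 0.072 ] [0.4834 0.2917 0.131 ] [0.5371 0.214  0.072 ] [0.4827 0.2913 0.072 ] [0.4825 0.29   0.131 ] [0.4836 0.2919 0.1298]
[[0.4257 0.3073 0.066 ]
 [0.4931 0.3525 0.066 ]
 [0.5957 0.1996 0.066 ]
 [0.5265 0.1545 0.066 ]] [0.5102 0.2535 0.066 ]
t 1.75 tcp [0.4704 0.1827 0.2616] shift cm [ 8.315   7.1304 10.2289] yaw 123.9876198318124 q [ 0.1787  0.2613 -0.7638  1.8062  0.1924  1.1475 -0.0538] F [0.4736 6.7713 1.3172] w 0.08558391371011717
```

Punch axis is about (0.483, 0.292) from both cameras, and the hole works out at (0.4838, 0.2936). Next I align above it.

Emit:
{"fn": "step_arm", "kwargs": {
  "rows": [2.1,1.8,1,0,1,4.2,3.5,2,0,1,6.3,5.3,3,0,1,8.3,7.1,4,0,1,8.3,7.1,5,0,1,8.3,7.1,5,0,1,8.3,7.1,5,0,1,8.3,7.1,5,0,1]
}}

```text
time_s: 2.55
tcp_pos: [0.4861, 0.2793, 0.2116]
tool_rot: [[-0.544, 0.839, 0.001], [0.839, 0.544, -0.0], [-0.001, 0.0, -1.0]]
ft_force: [0.2, 0.9, 0.4]
gripper_width: 0.0852
gripper_force: 0.0
```

```bash
python3 -c "
from h import *
to([.4832,.2917,.077])"
```

```text
t 2.55 tcp [0.4861 0.2793 0.2116] shift cm [ 1.2047  0.4247 13.4562] yaw 122.97618522945274 q [-0.0428  0.419  -0.7434  1.7427  0.3146  1.1024 -0.3116] F [0.2246 0.9207 0.3658] w 0.08523284990651968
```

Emit:
{"fn": "step_arm", "kwargs": {
  "rows": [1.2,0.4,0.5,0,1,1.2,0.4,2,0,1,1.2,0.4,4.5,0,1,1.2,0.4,7,0,1,1.2,0.4,9.5,0,1,1.2,0.4,12,0,1,1.2,0.4,13.3,0,1,1.2,0.4,13.3,0,1]
}}

```text
time_s: 3.35
tcp_pos: [0.4811, 0.292, 0.0759]
tool_rot: [[-0.546, 0.838, -0.003], [0.838, 0.546, -0.002], [0.0, -0.004, -1.0]]
ft_force: [-1.1, -0.3, -0.0]
gripper_width: 0.0856
gripper_force: 0.0
```

```bash
python3 -c "
from h import *
to([.4832,.2917,.077])"
```

```text
t 3.35 tcp [0.4811 0.292  0.0759] shift cm [-0.1412  0.1579 -0.1084] yaw 123.10210768155362 q [-0.1418  0.5836 -0.6597  1.8601  0.4609  0.8593 -0.4533] F [-1.0878 -0.3381 -0.0334] w 0.08555093340458457
```

Aligned within 2 mm. Closing on the handle.

Emit:
{"fn": "step_arm", "kwargs": {
  "rows": [-0.1,0.1,0,0,0.5,-0.1,0.1,0,0,0,-0.1,0.1,0,0,0,-0.1,0.1,0,0,0,-0.1,0.1,0,0,0,-0.1,0.1,0,0,0,-0.1,0.1,0,0,0,-0.1,0.1,0,0,0]
}}

```text
time_s: 4.15
tcp_pos: [0.4842, 0.2925, 0.0789]
tool_rot: [[-0.546, 0.838, 0.001], [0.838, 0.546, 0.0], [-0.0, 0.001, -1.0]]
ft_force: [-1.0, -1.7, 6.0]
gripper_width: 0.0194
gripper_force: 58.4
```

Emit:
{"fn": "step_arm", "kwargs": {
  "rows": [0,0,-1,0,0,0,0,-3,0,0,0,0,-5.5,0,0,0,0,-8,0,0,0,0,-11,0,0,0,0,-14,0,0,0,0,-15,0,0,0,0,-15,0,0]
}}

```text
time_s: 4.95
tcp_pos: [0.4843, 0.2928, 0.2295]
tool_rot: [[-0.546, 0.838, 0.003], [0.838, 0.546, 0.001], [-0.0, 0.003, -1.0]]
ft_force: [0.2, -0.0, -2.2]
gripper_width: 0.0188
gripper_force: 58.7
```

```bash
python3 -c "
from h import *
to([.517,-.108,.225])"
```

```text
t 4.95 tcp [0.4843 0.2928 0.2295] shift cm [-35.3731 -19.1265   0.4154] yaw 123.05917548810619 q [-0.0591  0.4108 -0.7531  1.7099  0.3065  1.1396 -0.3228] F [ 0.1594 -0.0174 -2.2117] w 0.018778540793872645
```

Emit:
{"fn": "step_arm", "kwargs": {
  "rows": [-4.4,-1.9,0,0,0,-8.8,-3.8,0,0,0,-13.2,-5.7,0,0,0,-17.6,-7.6,0,0,0,-22,-9.5,0,0,0,-26.4,-11.4,0,0,0,-30.8,-13.3,0,0,0,-35.2,-15.2,0,0,0]
}}

```text
time_s: 5.75
tcp_pos: [0.5475, -0.0877, 0.2263]
tool_rot: [[-0.546, 0.838, -0.003], [0.838, 0.546, 0.0], [0.002, -0.002, -1.0]]
ft_force: [1.3, 0.8, -1.3]
gripper_width: 0.0186
gripper_force: 58.8
```

Emit:
{"fn": "step_arm", "kwargs": {
  "rows": [-4.2,-1.8,0,0,0,-8.4,-3.6,0,0,0,-8.4,-3.6,0,0,0,-8.4,-3.6,0,0,0,-8.4,-3.6,0,0,0,-8.4,-3.6,0,0,0,-8.4,-3.6,0,0,0,-8.4,-3.6,0,0,0]
}}

```text
time_s: 6.55
tcp_pos: [0.5642, -0.1747, 0.2282]
tool_rot: [[-0.547, 0.837, 0.0], [0.837, 0.547, -0.0], [-0.0, 0.0, -1.0]]
ft_force: [0.7, 0.5, -1.7]
gripper_width: 0.0184
gripper_force: 58.8
```

```bash
python3 -c "
from h import *
to([.517,-.108,.225])
grab('wrist','w1');grab('scene','s1')
a=cv2.imread('pics/w1.png');cv2.imwrite('pics/w1b.png',cv2.resize(a,(800,600)))"
```

```text
t 6.55 tcp [ 0.5642 -0.1747  0.2282] shift cm [ 8.1674 -0.309   0.3178] yaw 123.15096700878806 q [ 0.6668  0.4234 -0.6055  1.6561  0.26    1.1436  0.5726] F [ 0.6686  0.4517 -1.7094] w 0.018388160357670564
```

View pics/w1b.png

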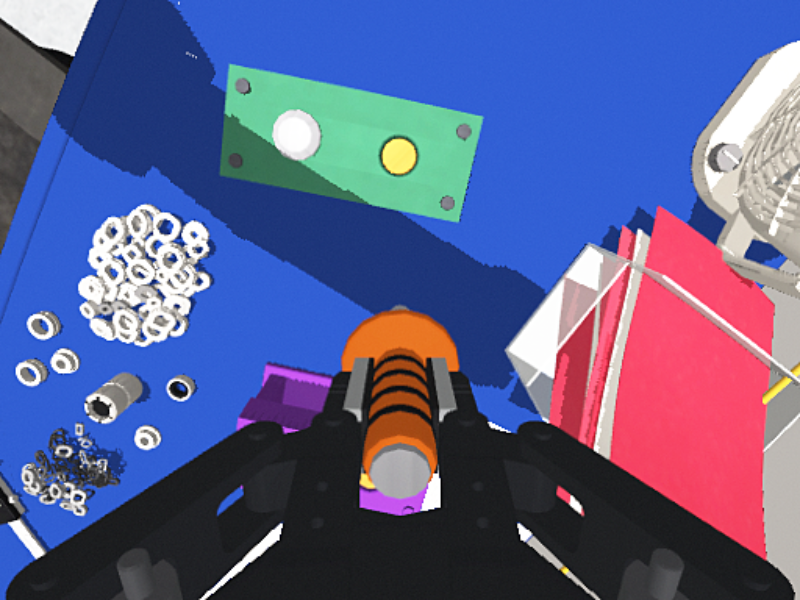

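The wrist view (800x600) shows the brass pin at (399,156), the dome at (297,135), and the punch's tip just past the guard's edge at (400,307).

```bash
python3 - <<'E'
from h import *
k=.64
p=atz("w1",399*k,156*k,.083);d=atz("w1",297*k,135*k,.093)
print(p,d,np.linalg.norm((p-d)[:2]),atd("w1",399*k,156*k))
im,dd,K,D,T=load("w1");C=np.array(camera_info("wrist")["tool_from_camera"]);Ci=np.linalg.inv(C)
for pt in([.006,0,.068],[.023,0,.007],[0,0,-.052],[.023,0,.013]):   # tip front edge, guard front edge, cap, all in tool frame
    q=Ci[:3,:3]@np.array(pt)+Ci[:3,3]; uv=cv2.projectPoints(np.array([[q[0],-q[1],-q[2]]]),np.zeros(3),np.zeros(3),K,D)[0][0,0]; print(pt,uv/k)
to([p[0],p[1],.225])
E
```

```text
[ 0.5205 -0.1073  0.083 ] [ 0.4619 -0.1307  0.093 ] 0.06308108574000054 [ 0.5205 -0.1073  0.0814]
[0.006, 0, 0.068] [398.4453 306.0512]
[0.023, 0, 0.007] [397.9148 315.2094]
[0, 0, -0.052] [397.1628 478.7793]
[0.023, 0, 0.013] [397.9776 309.845 ]
t 6.65 tcp [ 0.5643 -0.1751  0.2282] shift cm [8.0754 0.0421 0.3208] yaw 123.11098909589242 q [ 0.6672  0.4235 -0.6053  1.6558  0.26    1.1436  0.5727] F [-1.1745  0.4798 -1.3999] w 0.018292201855548258
```

The punch is upright and centred in the hand. The pin is at (0.520, -0.1075), with a spacing check of 63 mm. I'll move over it and lower partway.

Emit:
{"fn": "step_arm", "kwargs": {
  "rows": [2.5,0,0,0,0,5,0,0,0,0,7,0,0,0,0,8,0,1,0,0,8,0,3,0,0,8,0,5,0,0,8,0,5.5,0,0,8,0,5.5,0,0]
}}

```text
time_s: 7.45
tcp_pos: [0.5201, -0.1087, 0.1721]
tool_rot: [[-0.545, 0.838, -0.002], [0.838, 0.545, 0.001], [0.001, -0.001, -1.0]]
ft_force: [0.1, 0.2, -0.9]
gripper_width: 0.0184
gripper_force: 58.9
```

```bash
python3 -c "
from h import *
to([.520,-.1075,.117])"
```

```text
t 7.45 tcp [ 0.5201 -0.1087  0.1721] shift cm [0.1002 0.0627 5.514 ] yaw 123.05540561873981 q [ 0.6122  0.387  -0.6276  1.8582  0.2688  0.9835  0.4458] F [ 0.1101  0.1735 -0.8953] w 0.018410343295118887
```

Emit:
{"fn": "step_arm", "kwargs": {
  "rows": [0.1,0,0.4,0,0,0.1,0,0.8,0,0,0.1,0,1.2,0,0,0.1,0,1.5,0,0,0.1,0,1.8,0,0,0.1,0,2.1,0,0,0.1,0,2.4,0,0,0.1,0,2.7,0,0]
}}

```text
time_s: 8.25
tcp_pos: [0.5202, -0.1078, 0.1465]
tool_rot: [[-0.546, 0.838, 0.0], [0.838, 0.546, -0.001], [-0.001, 0.0, -1.0]]
ft_force: [-2.4, 0.9, 5.9]
gripper_width: 0.0188
gripper_force: 59.4
```

Tip is in the bore and the pin is moving at about 8 N. Continuing the push.

Emit:
{"fn": "step_arm", "kwargs": {
  "rows": [0,0,0.4,0,0,0,0,0.8,0,0,0,0,1.2,0,0,0,0,1.6,0,0,0,0,2.0,0,0,0,0,2.4,0,0,0,0,2.8,0,0,0,0,3.0,0,0]
}}

```text
time_s: 9.05
tcp_pos: [0.5202, -0.1077, 0.1165]
tool_rot: [[-0.546, 0.838, 0.0], [0.838, 0.546, -0.001], [-0.001, 0.0, -1.0]]
ft_force: [-2.3, -0.2, 6.3]
gripper_width: 0.0185
gripper_force: 59.5
```

```bash
python3 -c "
from h import *
to([.520,-.1075,.117])
grab('wrist','w2');grab('scene','s2')
a=cv2.imread('pics/w2.png')[120:384,120:400];b=cv2.imread('pics/s2.png')[130:200,240:320]
cv2.imwrite('pics/w2b.png',np.hstack([cv2.resize(a,(424,400)),cv2.resize(b,(370,400),interpolation=cv2.INTER_CUBIC)]))"
```

```text
t 9.05 tcp [ 0.5202 -0.1077  0.1165] shift cm [ 0.0319 -0.0037 -0.0511] yaw 123.06793103092893 q [ 0.5792  0.4555 -0.5971  1.9136  0.3302  0.8702  0.3908] F [-2.295  -0.1527  6.3377] w 0.018460054193273314
```

View pics/w2b.png

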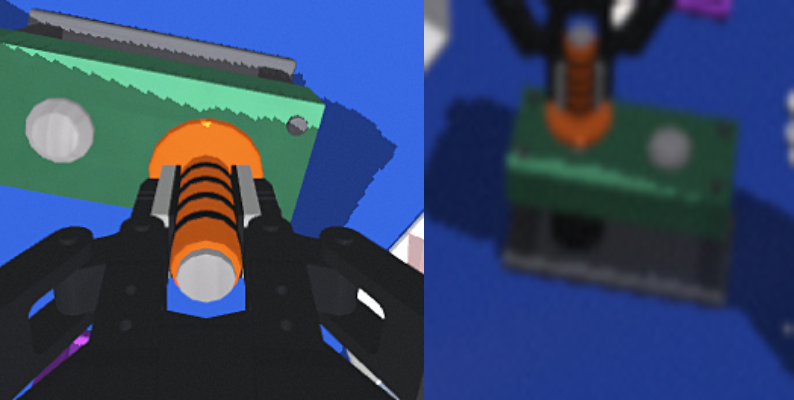

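The pictures show the punch seated deep in the bore. Its cap sits at the same wrist-image spot as before, so it hasn't slipped in the hand. The tip is at z of about 0.0485, which means about 36 mm of travel, so I'm withdrawing.

Emit:
{"fn": "step_arm", "kwargs": {
  "rows": [0,0,-1,0,0,0,0,-2.5,0,0,0,0,-4,0,0,0,0,-6,0,0,0,0,-8.5,0,0,0,0,-11,0,0,0,0,-11.5,0,0,0,0,-11.5,0,0]
}}

```text
time_s: 9.95
tcp_pos: [0.5206, -0.1078, 0.2325]
tool_rot: [[-0.545, 0.838, 0.003], [0.838, 0.545, -0.001], [-0.002, 0.002, -1.0]]
ft_force: [-1.0, 0.0, -2.1]
gripper_width: 0.0188
gripper_force: 58.8
```

```bash
python3 -c "
from h import *
to([.4838,.293,.229])
grab('wrist','w3')"
```

```text
t 9.95 tcp [ 0.5206 -0.1078  0.2325] shift cm [35.6001 18.7793  0.2999] yaw 123.05551308004031 q [ 0.6379  0.3198 -0.6508  1.7903  0.2165  1.1005  0.4902] F [-0.9792  0.0404 -2.1346] w 0.018801905391590306
```

Emit:
{"fn": "step_arm", "kwargs": {
  "rows": [4.3,2.3,0,0,0,8.6,4.6,0,0,0,12.9,6.9,0,0,0,17.2,9.2,0,0,0,21.5,11.5,0,0,0,25.8,13.8,0,0,0,30.1,16,0,0,0,33,17.5,0,0,0]
}}

```text
time_s: 10.8
tcp_pos: [0.4847, 0.2678, 0.2299]
tool_rot: [[-0.548, 0.836, -0.002], [0.836, 0.548, 0.001], [0.002, -0.001, -1.0]]
ft_force: [1.2, -0.5, -1.9]
gripper_width: 0.0187
gripper_force: 58.8
```

```bash
python3 -c "
from h import *
grab('top','t3');grab('wrist','w4');to([.4838,.293,.229])
print(atd('t3',294.6,160),load('t3')[1][157:164,291:299]-load('t0')[1][157:164,291:299])
a=cv2.imread('pics/t3.png')[130:205,260:350];b=cv2.imread('pics/w4.png')
cv2.imwrite('pics/c4.png',np.hstack([cv2.resize(a,(360,300),interpolation=cv2.INTER_CUBIC),cv2.resize(b,(400,300))]))"
```

```text
t 10.9 tcp [0.4838 0.27   0.23  ] shift cm [1.9191 1.2711 0.1076] yaw 123.52507868352006 q [ 0.0027  0.3968 -0.7771  1.7333  0.2992  1.1357 -0.2782] F [-0.733  -0.6731 -1.6757] w 0.01844123350323919
[ 0.5251 -0.1128  0.0507] [[ 0.0015  0.017   0.0182  0.0232  0.0193  0.0156 -1.0501  0.002 ]
 [ 0.0489  0.0525  0.0518  0.0506  0.0453  0.0386  0.0103 -0.0015]
 [ 0.0357  0.0312  0.0364  0.0335  0.0339  0.0504  0.0268  0.0091]
 [ 0.0381  0.0357  0.0386  0.0326  0.0346  0.036   0.0533  0.0135]
 [-0.0009  0.0388  0.0337  0.0349  0.0371  0.0357  0.057  -0.0038]
 [ 0.0013  0.001   0.0386  0.0362  0.0385  0.0392  0.0567  0.0006]
 [ 0.0017  0.0035  0.0013  0.0033 -0.0058 -0.0025  0.0036 -0.    ]]
```

View pics/c4.png

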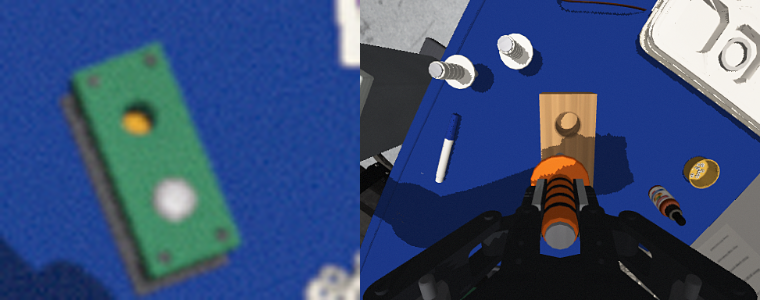

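The pin's top has sunk about 35 mm, to z of about 0.049, so it is clear. The wrist picture shows the empty hole's mouth at about (266,158) in raw pixels.

```bash
python3 -c "
from h import *
p=atz('w4',266.2,158.7,.066);print(p);to([.4837,.2932,.229])"
```

```text
[0.4834 0.2952 0.066 ]
t 10.9 tcp [0.4838 0.27   0.23  ] shift cm [1.9413 1.2738 0.1077] yaw 123.52507868352006 q [ 0.0027  0.3968 -0.7771  1.7333  0.2992  1.1357 -0.2782] F [-0.733  -0.6731 -1.6757] w 0.01844123350323919
```

Emit:
{"fn": "step_arm", "kwargs": {
  "rows": [0.6,0.4,0,0,0,1.2,0.8,0,0,0,2,1.3,0,0,0,2,1.3,1,0,0,2,1.3,3,0,0,2,1.3,5,0,0,2,1.3,7,0,0,2,1.3,7,0,0]
}}

```text
time_s: 11.7
tcp_pos: [0.4853, 0.2862, 0.158]
tool_rot: [[-0.545, 0.838, -0.004], [0.838, 0.545, -0.003], [-0.0, -0.005, -1.0]]
ft_force: [0.4, -0.4, -1.5]
gripper_width: 0.0187
gripper_force: 58.8
```

```bash
python3 -c "
from h import *
to([.4836,.2938,.080])"
```

```text
t 11.7 tcp [0.4853 0.2862 0.158 ] shift cm [0.727  0.3118 7.7949] yaw 123.02782404293235 q [-0.0686  0.4899 -0.736   1.7889  0.3799  1.0154 -0.3756] F [ 0.3869 -0.3811 -1.5072] w 0.01871895135978219
```

Tip at 0.090. I correct sideways, then lower to just above seated.

Emit:
{"fn": "step_arm", "kwargs": {
  "rows": [0.7,0.3,0,0,0,0.7,0.3,0.5,0,0,0.7,0.3,2,0,0,0.7,0.3,3.5,0,0,0.7,0.3,5,0,0,0.7,0.3,6.5,0,0,0.7,0.3,7.4,0,0,0.7,0.3,7.7,0,0]
}}

```text
time_s: 12.5
tcp_pos: [0.4846, 0.2953, 0.0825]
tool_rot: [[-0.546, 0.838, -0.002], [0.838, 0.546, -0.001], [0.0, -0.002, -1.0]]
ft_force: [0.8, -0.1, -1.5]
gripper_width: 0.0183
gripper_force: 58.8
```

```bash
python3 -c "
from h import *
to([.4836,.2938,.079])"
```

```text
t 12.5 tcp [0.4846 0.2953 0.0825] shift cm [-0.0713 -0.1655  0.3489] yaw 123.07773262654328 q [-0.1298  0.5858 -0.6812  1.8448  0.4682  0.8795 -0.4592] F [ 0.7867 -0.149  -1.5375] w 0.018340474164465326
```

Emit:
{"fn": "step_arm", "kwargs": {
  "rows": [-0.1,-0.1,0.1,0,0,-0.1,-0.1,0.2,0,0,-0.1,-0.1,0.3,0,0,-0.1,-0.1,0.3,0,0,-0.1,-0.1,0.3,0,0.3,-0.1,-0.1,0.3,0,0.6,-0.1,-0.1,0.3,0,1,-0.1,-0.1,0.3,0,1]
}}

```text
time_s: 13.3
tcp_pos: [0.485, 0.2944, 0.0812]
tool_rot: [[-0.546, 0.838, 0.0], [0.838, 0.546, 0.0], [-0.0, 0.0, -1.0]]
ft_force: [-0.3, 0.5, -0.2]
gripper_width: 0.0681
gripper_force: 0.0
```

Emit:
{"fn": "step_arm", "kwargs": {
  "rows": [0,0,0,0,1,0,0,0,0,1,0,0,-1,0,1,0,0,-3,0,1,0,0,-6,0,1,0,0,-9,0,1,0,0,-12,0,1,0,0,-15,0,1]
}}

```text
time_s: 14.1
tcp_pos: [0.4847, 0.2944, 0.2331]
tool_rot: [[-0.546, 0.838, 0.0], [0.838, 0.546, 0.0], [0.0, 0.0, -1.0]]
ft_force: [0.8, -0.7, -0.1]
gripper_width: 0.0857
gripper_force: 0.0
```

Emit:
{"fn": "step_arm", "kwargs": {
  "rows": [-3,0,0,0,1,-6,0,0,0,1,-9,0,0,0,1,-10,0,0,0,1,-10,0,0,0,1,-10,0,0,0,1,-10,0,0,0,1,-10,0,0,0,1]
}}

```text
time_s: 14.9
tcp_pos: [0.5388, 0.212, 0.2313]
tool_rot: [[-0.548, 0.837, -0.0], [0.837, 0.548, 0.0], [0.0, 0.0, -1.0]]
ft_force: [-0.6, -0.0, 0.0]
gripper_width: 0.0854
gripper_force: 0.0
```

```bash
python3 -c "
from h import *
grab('wrist','w5');to([.4836,.2938,.079])
a=cv2.imread('pics/w5.png');cv2.imwrite('pics/w5b.png',cv2.resize(a,(800,600)))"
```

```text
t 14.95 tcp [0.5389 0.2117 0.2312] shift cm [ 9.8933 -0.1372 15.225 ] yaw 123.1821252845654 q [ 0.0965  0.4334 -0.747   1.6746  0.3164  1.1586 -0.1536] F [-0.1907  0.2713 -0.1874] w 0.08530814765978353
```

View pics/w5b.png

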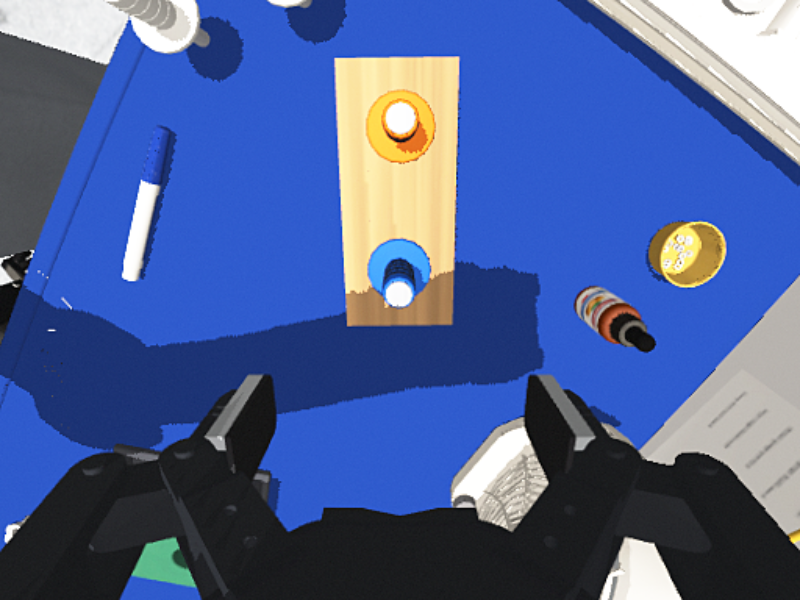

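The punch stands upright in its hole, with the guard at (401,127) and cap at (401,119), and the blue driver is untouched. Checking the cap's height, then handing in.

```bash
python3 -c "
from h import *
k=.64
print(atd('w5',401*k,119*k),atz('w5',401*k,127*k,.072),atd('w5',415*k,150*k))
c=atd('w5',401*k,119*k)
if abs(c[2]-.131)<.004:
    from cell import sign_off; print(sign_off())"
```

```text
[0.4859 0.2953 0.1299] [0.4859 0.2956 0.072 ] [0.5016 0.2886 0.0722]
the job is handed in; nothing more can be done
None
```

The job is handed in at about 15 s of the 51 s allowed: the brass pin is driven about 35 mm down, clear of the strap, and the drift punch is back upright and fully seated in its hole with the hand clear and the bush driver left in place; the judge's result was not shown.

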